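# Recorded roll-call of museum finds

## Task

Start the overhead recorder by pushing the toggle lever on its grey console all the way over to the other side with the fingertips. Then, with the fingers straight down, point at the waisted stone maul: hold the fingertips still a couple of centimetres above the middle of its top for two full seconds; then point in the same way at the middle of the longest of the three wooden wedges in the bentwood hoop and finish there, still pointing at it. Touch, shift or lift none of the finds or the hoop, and leave the lever switched over.

Things in the scene. Friction and masses are not known exactly. Their poses are not given: they have to be found in the camera images.
- lever (a joint): toggle lever of the recorder console, rad: about 0 (0 to 0.2 at the start) leaning 0.5 rad from upright to the console's -x side (towards the robot), 0.5 upright, 1.0 at its stop leaning 0.5 rad to the console's +x side (switched over; above 0.85 counts). It stays where it is left and needs about 1 to 2 N at the ball
- lever_tip (a point): centre of the lever's black ball (26 mm diameter) on a 10 mm steel rod, 70 mm from the lever's pivot; at mid swing it is 92 mm above the table, 83 mm at either end
- console: grey recorder console fixed to the table, 110 (x) x 80 (y) x 25 mm high; origin at the centre of its underside; the lever's pivot is 22 mm above the origin and the lever swings in the console's x-z plane, to be pushed towards the console's +x, away from the robot; a dark round boss about the pivot reaches 35 mm high
- maul: waisted grey stone hand maul standing upright: broad foot 76 mm across, waist 38 mm, rounded head 56 mm across, 112 mm high; origin at the centre of its underside, z up its axis. It stands right of the console among the pestle and the mortar
- maul_top (a point): centre of the maul's top, 112 mm above its underside, z up
- wedge_long: longest of three dark wooden splitting wedges lying flat in the hoop, 150 x 36 mm, 28 mm high over the butt half, tapering in height towards +x to about 10 mm; a paler band round the butt at -x; origin at the centre of its underside, x along its length, z up
- wedge_long_top (a point): point above the origin of the longest wedge at the height of its upper face, 28 mm above the underside, mid-length, z up
- wedge_mid: middle wedge, same form, 110 mm long, 36 wide, 28 high, in the hoop; origin at the centre of its underside; must not be touched
- wedge_short: shortest wedge, same form, 80 mm long, 36 wide, 28 high, in the hoop; origin at the centre of its underside; must not be touched
- hoop: oval bentwood hoop standing on edge on the table round the three wedges, 280 (x) x 320 (y) mm, wall 8 mm, 45 mm high, fixed; origin at its centre at table height; must not be touched
- pestle: plain straight grey stone pestle standing upright, 56 mm across, 110 mm high, no waist; origin at the centre of its underside; must not be touched
- mortar: grey stone cup, 84 mm across, 55 mm high, open on top; origin at the centre of its underside; must not be touched
- ladle: wooden spoon, 220 mm long, lying flat behind the console; must not be touched
- plane: small wooden scraper block, 100 x 30 mm, 34 mm high, lying at the far right beyond the standing stones; must not be touched
- basket: pale wooden bowl, 120 mm across, 45 mm high, left of the hoop's near side; must not be touched
Mind the look-alikes: they are no part of the job. Leave any purple look-alike of the mortar alone. What is shaped like the console but orange is not meant.

How it is judged:
By the outcome, as a careful person would: the job done as asked, in the order asked, and still so for the second after the job is handed in, with the robot touching nothing.
It also fails if it takes over 61 s, if anything falls off the work surface, if the arm or the gripper's body presses on something with over 40 N, if the wrist force passes 120 N, or if a joint passes its speed limit or range.

## Robot

A 7-joint arm with a two-finger parallel gripper is mounted at the origin on the work surface. World frame = base frame: x ahead of the robot, y to its left, z up, the work surface at z = 0. Lengths are in m, angles in rad, forces in N, time in s.
With the tool pointing down it reaches from about 0.35 to 0.9 m from the base axis. Payload 7.2 kg.
Tool frame: the origin (TCP) lies midway between the tips of the shut fingers; the grasp point (between the pads) lies 19 mm behind it; z points along the fingers, y is the line along which they close (so a half turn about z gives the same grasp; the last joint's range is limited). The gripper opens to 85 mm and grips with 20 to 120 N. Pads are 22 mm wide; open, the fingers measure 114 mm over their backs; the gripper's body (76 mm by 85 mm) begins 54 mm behind the grasp point. The pads swing forward as they close: fully open they stand 13 mm farther back than shut.
Start: joints at [-1.182, 0.411, -0.013, 1.596, 0.006, 1.134, -0.082], TCP at [0.276, 0.561, 0.231] pointing down, gripper open.
Joint ranges: [-2.95, 2.95], [-0.29, 1.99], [-1.47, 1.44], [0.14, 2.54], [-1.03, 4.17], [0.13, 1.85], [-2.86, 2.86]. Speed limits (rad/s): [2.39, 2.39, 3.01, 3.01, 3.14, 3.14, 3.14].

## Interface

Orientations are given as [roll, pitch, yaw] about the fixed x, y, z axes, in that order (R = Rz(yaw) Ry(pitch) Rx(roll)).
In Python, from rig import readout, grab_frame, camera_info, finish_job, masks_of, place_of gives the robot as it stands.
- The arm moves only by the shell command python3 -m jog 'ROWS'. ROWS is JSON, a list of rows, each a list of 7 numbers: the closure, from -1 (fully open) to 1 (shut), so that 0 is half open, then the shift along the tool's x, y, z in mm, then the turn, a rotation vector about the tool's x, y, z in rad. A call has 1 to 12 rows; each row is the pose to reach, as a shift and turn from the pose commanded when the call began, along the tool's axes at that moment; what a row does not reach only later rows make up. A row lasts 1/10 s, in which the tool goes at most 50 mm and 8.59 degrees, less where a joint would pass 70% of its speed; a pose out of reach is approached as far as the arm can. A call with a gripper value outside its range is refused whole. The fingers move at their own pace and stop on an object; the grip force is fixed at half the most. Time passes only in rows, so rows that repeat a pose let the fingers close. It gives the time, the measured TCP pose, the force, the opening and the grip force at its end, in the units of the state.
- readout.get_state(): the state, without advancing time (a new reading comes with each control period).
- grab_frame(name): name is "scene" or "top" or "wrist"; returns the picture (384x512x3 uint8, red, green, blue); there is no depth.
- camera_info(name): a dict with "fov_y" (degrees; the focal length in pixels is half the picture's height over the tangent of half this angle, whatever the lens; pixels are square), "cx", "cy" (the principal point, pixels), "distortion" ([k1, k2, p1, p2, k3] as OpenCV has them; the pictures are not rectified), "rvec" (rotation vector, rad) and "tvec" (3), from world to camera coordinates, as OpenCV has them. Camera axes: x right, y down, z forward; pixel columns grow to the right and rows downward; lengths in m; the calibration is good to about 2 mm. A picture is of the moment at which its call begins: read the wrist's pose just before it. camera_info takes no time and is no camera call; for the wrist camera it gives the pose at the moment of the call.
- finish_job(): hands the job in; it is judged then, once.
Trained networks look in the newest picture that a camera, given by its name, has taken for a name from the list of things; names that differ only in an ending like _2 or _b are one class to them, and where a whole thing is asked for, a point or a joint stands for the part that bears it (a point fixed in the world has none). Each returns a list of dicts, best first, with "p" (0 to 1); they miss things now and then, are a little off and sometimes report something else, mostly with a low value. They report only what shows in the picture. A call takes as long as a camera call. They do not tell look-alikes from the thing itself.
- masks_of(camera, name): "region" (384x512 bool, what is visible of it) and "location" ([column, row] in pixels, amid what is visible of it).
- place_of(camera, name): "location" ([column, row] in pixels: a listed point, or the origin of a listed thing).
The state is a dict: "t": time; "joint_positions": joint angles; "dq": joint speeds; "joint_torque": joint torques, N m; "tcp_pos": TCP position; "ee_rot": TCP orientation; "wrist_force": force on the tool from outside, world axes, zero at the start; "ft_torque": the same for the moment, N m; "gripper_width": finger opening in m; "gripper_force": force on a finger pad.
Only numpy, scipy, OpenCV 4.12 (cv2) and the standard library are available. Lean on these libraries where they do the work, as an engineer would, in place of code of your own. Each camera call takes 0.05 s, during which the arm holds its last target. There are 200 camera calls.

## Working session

There is one attempt and no reset: what is moved stays moved. The work goes in short steps, Python scripts to look and compute and a shell command to move; the robot and the scene stay as the last step left them, time stands still between calls to the robot, and variables do not carry over. Pictures are saved under pics/ and viewed, at most 10 in all, crops included, and the job is handed in when it is done.

```bash
mkdir -p pics
cat > h.py <<'E'
import numpy as np, cv2
from rig import *
def K(ci):
    f=192/np.tan(np.radians(ci["fov_y"])/2)
    return np.array([[f,0,ci["cx"]],[0,f,ci["cy"]],[0,0,1.]])
def ray(ci,px):
    u=cv2.undistortPoints(np.array([[px]],float),K(ci),np.array(ci["distortion"],float))[0,0]
    R=cv2.Rodrigues(np.array(ci["rvec"],float))[0]; t=np.array(ci["tvec"],float)
    return -R.T@t, R.T@np.array([u[0],u[1],1.])
def at_z(ci,px,z):
    o,d=ray(ci,px); return o+d*(z-o[2])/d[2]
def tri(a,b):
    A=np.zeros((3,3));B=np.zeros(3)
    for o,d in(a,b):
        d=d/np.linalg.norm(d);P=np.eye(3)-np.outer(d,d);A+=P;B+=P@o
    return np.linalg.solve(A,B)
def proj(ci,p):
    return cv2.projectPoints(np.array([p],float),np.array(ci["rvec"],float),np.array(ci["tvec"],float),K(ci),np.array(ci["distortion"],float))[0][0,0]
E
python3 - <<'E'
from h import *
np.set_printoptions(precision=3,suppress=True)
Z=dict(lever_tip=.085,console=0,maul=0,maul_top=.112,wedge_long=0,wedge_long_top=.028,wedge_mid=0,wedge_short=0,hoop=0,pestle=0,mortar=0)
s=readout.get_state();print(s["t"],s["tcp_pos"],s["ee_rot"])
for c in("top","scene"):
    im=grab_frame(c);ci=camera_info(c)
    cv2.imwrite(f"pics/{c}.png",cv2.resize(im[:,:,::-1],(768,576),interpolation=cv2.INTER_CUBIC))
    for n,z in Z.items():
        for r in place_of(c,n)[:3]:
            if r["p"]>.2: print(c,n,round(r["p"],2),np.array(r["location"]),at_z(ci,r["location"],z))
E
```

```text
0.0 [0.275 0.56  0.23 ] [-3.14   0.     2.685]
top lever_tip 0.54 [273.1 190.4] [ 0.489 -0.073  0.085]
top lever_tip 0.43 [380.4 296.1] [ 0.167 -0.375  0.085]
top console 0.76 [274.4 186.3] [ 0.515 -0.083  0.   ]
top console 0.71 [374.4 281.6] [ 0.199 -0.39   0.   ]
top maul 0.87 [324.5 209.4] [ 0.434 -0.244  0.   ]
top maul_top 0.56 [336.7 207.8] [ 0.427 -0.256  0.112]
top wedge_long 0.66 [181.9 175.8] [0.56  0.222 0.   ]
top wedge_long_top 0.82 [179.9 176.9] [0.55  0.223 0.028]
top wedge_long_top 0.22 [323.9 164.3] [ 0.578 -0.245  0.028]
top wedge_mid 0.59 [206. 172.] [0.57  0.142 0.   ]
top wedge_mid 0.53 [271.1 187.1] [ 0.513 -0.072  0.   ]
top wedge_short 0.75 [160.5 178. ] [0.554 0.294 0.   ]
top wedge_short 0.36 [351.3 122. ] [ 0.728 -0.352  0.   ]
top hoop 0.47 [182.5 176.2] [0.558 0.22  0.   ]
top pestle 0.89 [352.9 177.2] [ 0.538 -0.344  0.   ]
top pestle 0.48 [326.9 209.3] [ 0.434 -0.252  0.   ]
top mortar 0.93 [325.5 158.7] [ 0.604 -0.257  0.   ]
top mortar 0.89 [366.2 213.5] [ 0.417 -0.379  0.   ]
scene lever_tip 0.67 [233.1 206. ] [ 0.564 -0.038  0.085]
scene lever_tip 
[... 237 characters left out ...]
4.7] [ 0.438 -0.243  0.   ]
scene maul_top 0.61 [209.5 149.6] [ 0.428 -0.261  0.112]
scene wedge_long 0.84 [298.3 259.9] [0.558 0.223 0.   ]
scene wedge_long_top 0.63 [298.  255.1] [0.56  0.22  0.028]
scene wedge_long_top 0.3 [182.3 198.4] [ 0.612 -0.234  0.028]
scene wedge_mid 0.62 [280.6 248.7] [0.557 0.153 0.   ]
scene wedge_short 0.62 [168.7 175. ] [ 0.544 -0.377  0.   ]
scene wedge_short 0.6 [318.9 272.6] [0.557 0.3   0.   ]
scene hoop 0.71 [184.2 197.4] [ 0.59  -0.251  0.   ]
scene hoop 0.37 [295.2 260.2] [0.565 0.215 0.   ]
scene pestle 0.93 [171.3 175.6] [ 0.54  -0.367  0.   ]
scene mortar 0.8 [185.3 196.4] [ 0.584 -0.251  0.   ]
scene mortar 0.61 [189.5 154.5] [ 0.412 -0.394  0.   ]
```

View pics/top.png

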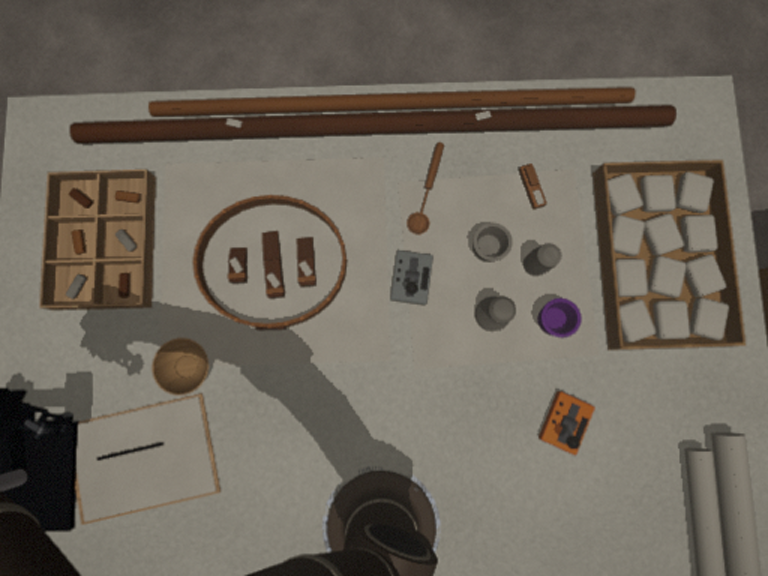

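View pics/scene.png

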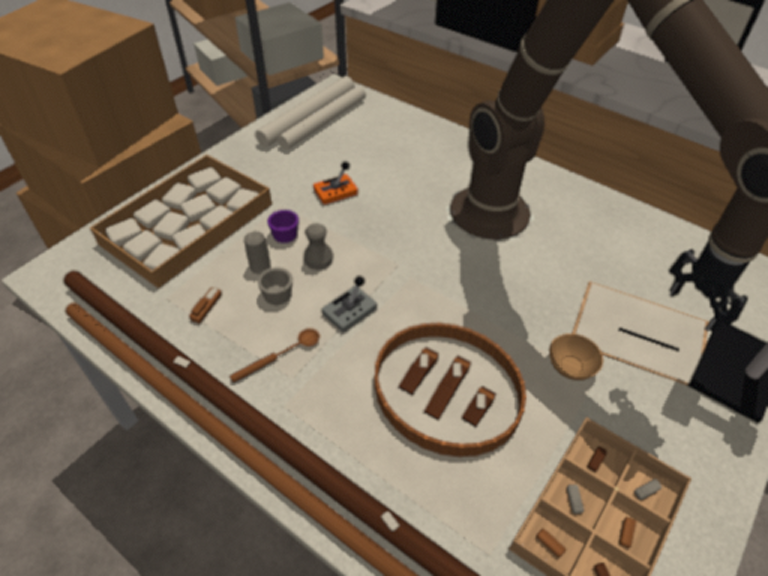

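Top view (512-wide pixels): the grey console is at (274,186) with its ball at about (274,191), and its orange look-alike is at (377,281). The waisted maul is at (330,207), and the plain pestle is at (362,172), with the mortar at (327,161) and a purple one at (373,212). The three wedges are long (182,176), mid (204,174) and short (158,177).
The scene view shows the waist on the stone at (211,163), so I choose grey console (274,186), waisted stone (330,207) and the middle wedge (182,176). I'll check these in one close crop.

Run:
```python
from h import *
np.set_printoptions(precision=4,suppress=True)
a=cv2.imread("pics/scene.png")
c1=cv2.resize(a[190:340,210:400],(380*1,300));c2=cv2.resize(a[310:460,360:550],(380,300))
ims={c:grab_frame(c) for c in("top","scene")}
t=ims["top"][:,:,::-1]; c3=cv2.resize(t[155:225,250:339],(380,300),interpolation=cv2.INTER_CUBIC);c4=cv2.resize(t[130:200,140:229],(380,300),interpolation=cv2.INTER_CUBIC)
cv2.imwrite("pics/crop.png",np.vstack([np.hstack([c1,c2]),np.hstack([c3,c4])]))
T,S=camera_info("top"),camera_info("scene")
for n,p,q in(("tip",(273.1,190.4),(242,187.8)),("maultop",(336.7,207.8),(209.5,149.6)),("wl",(179.9,176.9),(298,255.1))):
    print(n,tri(ray(T,p),ray(S,q)))
for c,z in(("top",.025),):
  for n,zz in(("console",.02),("wedge_long",.028),("wedge_mid",.028)):
    for r in masks_of(c,n)[:2]:
        ys,xs=np.nonzero(r["region"])
        rect=cv2.boxPoints(cv2.minAreaRect(np.c_[xs,ys].astype(np.float32)))
        w=np.array([at_z(T,p,zz)[:2] for p in rect]); e=w[1]-w[0];g=w[2]-w[1]
        print(n,r["p"],w.mean(0),[(np.linalg.norm(v),np.degrees(np.arctan2(v[1],v[0]))) for v in(e,g)])
```

```text
tip [ 0.4862 -0.0687  0.0862]
maultop [ 0.4282 -0.2576  0.1133]
wl [0.5537 0.2213 0.0218]
console 0.84 [ 0.517  -0.0806] [(np.float64(0.11224138642044099), np.float64(-9.550396958019657)), (np.float64(0.08036203642919233), np.float64(-99.62985995976965))]
console 0.73 [ 0.202  -0.3926] [(np.float64(0.11024855181389512), np.float64(-25.89719483358464)), (np.float64(0.08765245850454591), np.float64(-113.5286723181498))]
wedge_long 0.56 [0.5536 0.2183] [(np.float64(0.039097361774293), np.float64(-86.2583687483266)), (np.float64(0.1477236929725107), np.float64(-174.96495024865263))]
wedge_mid 0.65 [0.5564 0.1436] [(np.float64(0.04248770243374453), np.float64(-91.73578073605316)), (np.float64(0.10891129303167937), np.float64(179.2430711201843))]
```

View pics/crop.png

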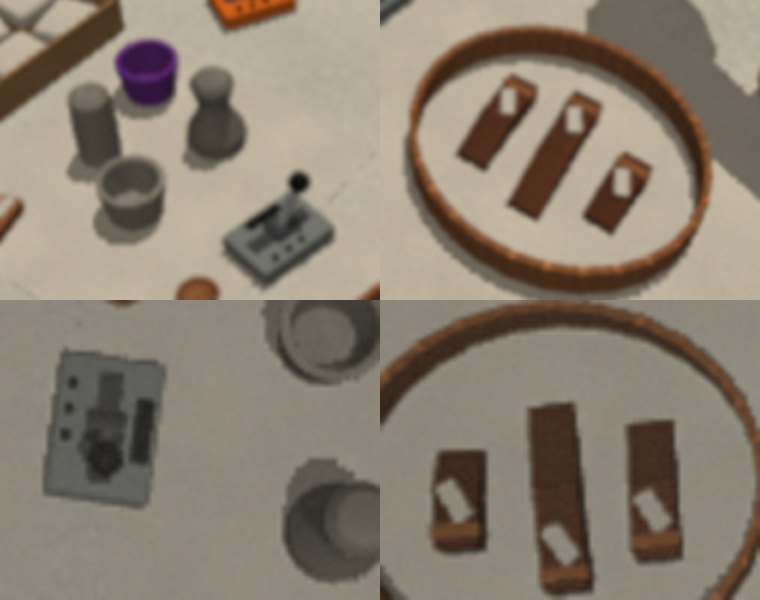

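The crop confirms the choice: the waisted maul, the grey console with its ball leaning toward the robot, and the middle wedge as the longest. Sizes (112 x 80, 148 x 39 mm) and heights (ball 86 mm, maul top 113 mm) agree with the description.

```bash
cat >> h.py <<'E'
from scipy.spatial.transform import Rotation as Ro
def to(p,yaw_x=None):
    s=readout.get_state();R=Ro.from_euler("xyz",s["ee_rot"]);d=R.inv().apply(np.array(p)-s["tcp_pos"])*1000
    G=Ro.from_euler("xyz",[np.pi,0,s["ee_rot"][2] if yaw_x is None else yaw_x])
    print("shift",d.round(1),"turn",(R.inv()*G).as_rotvec().round(3),"tcp",np.round(s["tcp_pos"],4),"rot",np.round(s["ee_rot"],3),"F",np.round(s["wrist_force"],1),"t",s["t"])
E
python3 - <<'E'
from h import *
to((.427,-.064,.2),np.radians(170.4)); to((.427,-.064,.073),np.radians(170.4))
E
```

```text
shift [-411.5 -494.1   31.3] turn [ 0.    -0.    -0.289] tcp [0.2757 0.5609 0.2313] rot [ 3.142 -0.     2.685] F [-0.1 -0.4  0.3] t 1.45
shift [-411.5 -494.1  158.3] turn [ 0.    -0.    -0.289] tcp [0.2757 0.5609 0.2313] rot [ 3.142 -0.     2.685] F [-0.1 -0.4  0.3] t 1.45
```

```bash
python3 -m jog '[[1,-411,-494,31,0,0,-0.289],[1,-411,-494,31,0,0,-0.289],[1,-411,-494,31,0,0,-0.289],[1,-411,-494,31,0,0,-0.289],[1,-411,-494,31,0,0,-0.289],[1,-411,-494,31,0,0,-0.289],[1,-411,-494,31,0,0,-0.289],[1,-411,-494,31,0,0,-0.289],[1,-411,-494,31,0,0,-0.289],[1,-411,-494,31,0,0,-0.289],[1,-411,-494,31,0,0,-0.289],[1,-411,-494,31,0,0,-0.289]]'; python3 -c "
from h import *
to((.427,-.064,.2),np.radians(170.4)); to((.427,-.064,.073),np.radians(170.4))"
```

```text
t: 2.65
tcp_pos: [0.4168, -0.0236, 0.2028]
ee_rot: [3.141, 0.001, 2.974]
wrist_force: [2.6, 1.4, -0.3]
gripper_width: -0.0002
gripper_force: 0.0
shift [-16.8 -38.2   2.8] turn [0.001 0.001 0.   ] tcp [ 0.4168 -0.0236  0.2028] rot [3.141e+00 1.000e-03 2.974e+00] F [ 2.6  1.4 -0.3] t 2.65
shift [-16.7 -38.3 129.8] turn [0.001 0.001 0.   ] tcp [ 0.4168 -0.0236  0.2028] rot [3.141e+00 1.000e-03 2.974e+00] F [ 2.6  1.4 -0.3] t 2.65
```

```bash
python3 -m jog '[[1,-16,-36,3,0,0,0],[1,-16,-36,50,0,0,0],[1,-16,-36,100,0,0,0],[1,-16,-36,130,0,0,0],[1,-16,-36,130,0,0,0],[1,-16,-36,130,0,0,0]]' >/dev/null
python3 - <<'E'
from h import *
to((.427,-.064,.073),np.radians(170.4))
T,S=camera_info("top"),camera_info("scene")
im=grab_frame("scene"); q=[r for r in place_of("scene","lever_tip")][:3]
im2=grab_frame("top"); p=[r for r in place_of("top","lever_tip")][:3]
print(q,p)
print([at_z(S,r["location"],.083) for r in q],[at_z(T,r["location"],.083) for r in p])
ims=cv2.resize(im[150:240,190:310,::-1],(640,480),interpolation=cv2.INTER_CUBIC);cv2.imwrite("pics/pre.png",ims)
E
```

```text
shift [-1.3 -3.8 -0.2] turn [-0.    -0.001 -0.001] tcp [ 0.4264 -0.06    0.0728] rot [-3.141e+00 -1.000e-03  2.974e+00] F [-0.1 -0.2  0.9] t 3.25
[{'location': [241.5, 188.0], 'p': 0.66}, {'location': [169.1, 176.2], 'p': 0.48}, {'location': [231.6, 114.8], 'p': 0.4}] [{'location': [380.5, 296.7], 'p': 0.66}]
[array([ 0.48382658, -0.06713488,  0.083     ]), array([ 0.59593334, -0.30385177,  0.083     ]), array([ 0.19044742, -0.35374891,  0.083     ])] [array([ 0.16474357, -0.37580576,  0.083     ])]
```

View pics/pre.png

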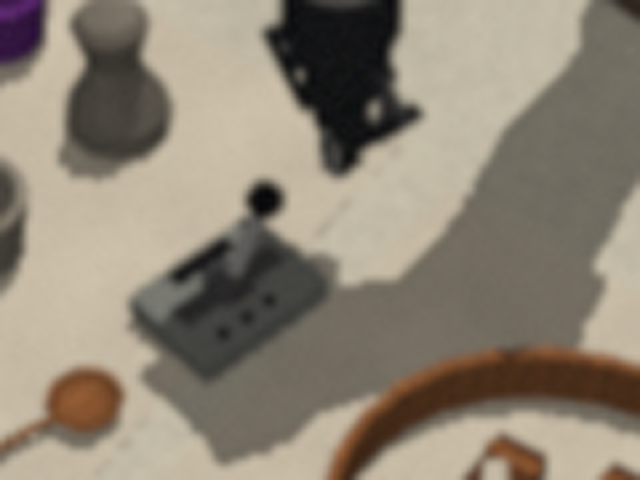

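The crop shows the shut fingers at (340,165), just behind the ball at (265,198) and in line with the lever's swing. I'll push along −x of the tool.

```bash
python3 -m jog '[[1,-15,0,0,0,0,0],[1,-30,0,0,0,0,0],[1,-42,0,0,0,0,0],[1,-54,0,0,0,0,0],[1,-66,0,0,0,0,0],[1,-74,0,0,0,0,0],[1,-80,0,0,0,0,0],[1,-84,0,0,0,0,0],[1,-84,0,0,0,0,0]]'; python3 -c "
from h import *
im=grab_frame('scene')
cv2.imwrite('pics/push.png',cv2.resize(im[150:240,190:310,::-1],(640,480),interpolation=cv2.INTER_CUBIC))"
```

```text
t: 4.35
tcp_pos: [0.5096, -0.074, 0.0723]
ee_rot: [-3.141, 0.0, 2.974]
wrist_force: [-0.7, 0.6, -0.3]
gripper_width: 0.0001
gripper_force: 0.0
```

View pics/push.png

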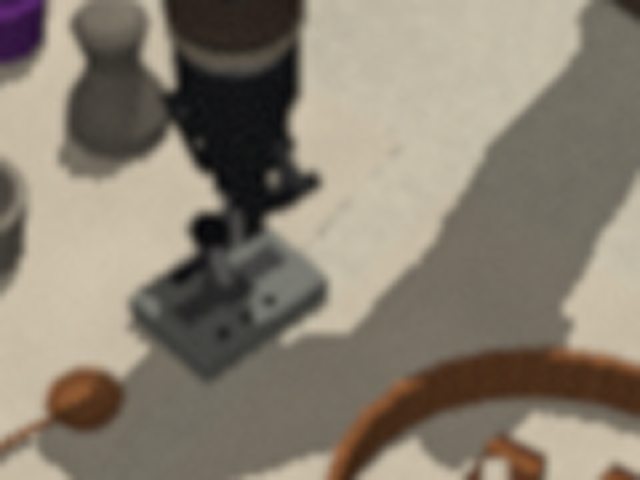

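The ball has moved to (208,230) ahead of the fingers and is past upright. I'll carry on to the stop in small steps.

```bash
python3 -m jog '[[1,-4,0,0,0,0,0],[1,-8,0,0,0,0,0],[1,-11,0,0,0,0,0],[1,-13,0,0,0,0,0],[1,-13,0,0,0,0,0]]'; python3 -m jog '[[1,-2,0,0,0,0,0],[1,-4,0,0,0,0,0],[1,-4,0,0,0,0,0]]'
```

```text
t: 4.9
tcp_pos: [0.5222, -0.076, 0.0723]
ee_rot: [3.142, 0.0, 2.974]
wrist_force: [-1.0, 0.1, 0.8]
gripper_width: -0.0002
gripper_force: 0.2
t: 5.2
tcp_pos: [0.5261, -0.0766, 0.0724]
ee_rot: [3.142, 0.0, 2.974]
wrist_force: [-0.8, -0.2, -2.2]
gripper_width: -0.0001
gripper_force: 0.4
```

```bash
python3 -m jog '[[1,-2,0,0,0,0,0],[1,-4,0,0,0,0,0],[1,-4,0,0,0,0,0]]'; python3 -m jog '[[1,-2,0,0,0,0,0],[1,-3,0,0,0,0,0],[1,-3,0,0,0,0,0]]'
```

```text
t: 5.5
tcp_pos: [0.5293, -0.0772, 0.0722]
ee_rot: [3.142, -0.001, 2.974]
wrist_force: [-2.6, 1.4, 0.4]
gripper_width: -0.0
gripper_force: 1.8
t: 5.8
tcp_pos: [0.5297, -0.0773, 0.0719]
ee_rot: [3.141, -0.006, 2.974]
wrist_force: [-12.0, 2.3, 7.6]
gripper_width: 0.0001
gripper_force: 5.9
```

The force rise at 0.53 m means the lever is at its stop. Now back off and rise.

```bash
python3 -m jog '[[1,15,0,0,0,0,0],[1,35,0,0,0,0,0],[1,55,0,0,0,0,0],[1,60,0,-30,0,0,0],[1,60,0,-70,0,0,0],[1,60,0,-110,0,0,0],[1,60,0,-130,0,0,0],[1,60,0,-130,0,0,0]]'
python3 - <<'E'
from h import *
T,S=camera_info("top"),camera_info("scene")
im=grab_frame("scene")
for n,z in(("lever_tip",.083),("maul_top",.112)):
    print(n,[(round(r["p"],2),at_z(S,r["location"],z).round(4)) for r in place_of("scene",n)[:3]])
im2=grab_frame("top")
for n,z in(("lever_tip",.083),("maul_top",.112),("wedge_long_top",.028)):
    print(n,[(round(r["p"],2),at_z(T,r["location"],z).round(4)) for r in place_of("top",n)[:3]])
for c,I in((S,"scene"),(T,"top")):
  for r in masks_of(I,"maul")[:1]:
    ys,xs=np.nonzero(r["region"]); print(I,xs.min(),xs.max(),ys.min(),ys.max())
cv2.imwrite('pics/after.png',cv2.resize(im[135:240,180:320,::-1],(640,480),interpolation=cv2.INTER_CUBIC))
to((.428,-.257,.2));to((.428,-.257,.134))
E
```

```text
t: 6.6
tcp_pos: [0.4764, -0.0681, 0.206]
ee_rot: [3.14, 0.008, 2.974]
wrist_force: [-0.4, -0.0, 0.2]
gripper_width: -0.0001
gripper_force: 0.0
lever_tip [(0.59, array([ 0.1843, -0.369 ,  0.083 ])), (0.44, array([ 0.5409, -0.0854,  0.083 ]))]
maul_top [(0.91, array([ 0.4214, -0.2522,  0.112 ]))]
lever_tip [(0.42, array([ 0.1631, -0.3745,  0.083 ]))]
maul_top [(0.74, array([ 0.4387, -0.2428,  0.112 ])), (0.54, array([0.5366, 0.1333, 0.112 ]))]
wedge_long_top [(0.55, array([0.5573, 0.2183, 0.028 ]))]
scene 203 221 149 179
top 317 343 197 220
shift [  13.  -194.     1.8] turn [-0.    -0.001  0.   ] tcp [ 0.4733 -0.0679  0.2017] rot [-3.141e+00 -1.000e-03  2.974e+00] F [-0.2  0.3 -0.1] t 7.05
shift [  13.  -194.    67.8] turn [-0.    -0.001  0.   ] tcp [ 0.4733 -0.0679  0.2017] rot [-3.141e+00 -1.000e-03  2.974e+00] F [-0.2  0.3 -0.1] t 7.05
```

View pics/after.png

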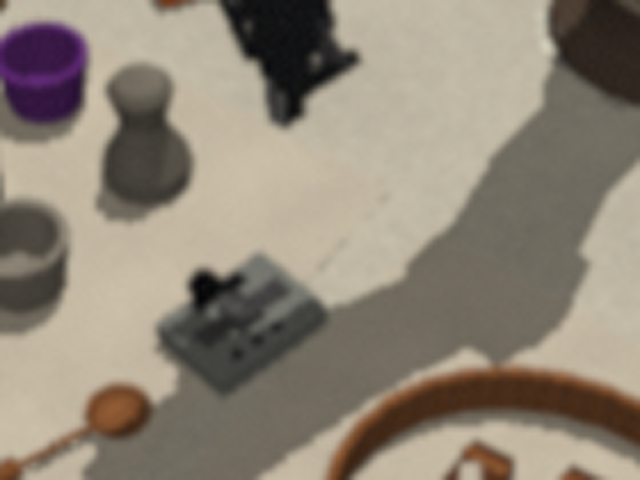

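The lever's ball now lies at (205,287) in the crop, on the far side of the console, so it's switched over. The maul readings scatter by about 1 cm, so I'll fit its silhouette before pointing, and do the same for the wedge.

Run:
```python
from h import *
from scipy.optimize import least_squares
prof=[(0,.038),(.02,.038),(.04,.03),(.056,.019),(.07,.022),(.09,.028),(.1,.026),(.107,.02),(.112,.006)]
th=np.linspace(0,2*np.pi,40)
M=np.array([[r*np.cos(a),r*np.sin(a),z] for z,r in prof for a in th])
L=np.array([[x,y,z] for x,y,z in[(-.075,-.018,.028),(-.075,.018,.028),(0,.018,.028),(0,-.018,.028),(.075,.018,.01),(.075,-.018,.01),(.075,-.018,0),(.075,.018,0),(-.075,-.018,0),(-.075,.018,0)]])
def P(ci,X): return cv2.projectPoints(X,np.array(ci["rvec"],float),np.array(ci["tvec"],float),K(ci),np.array(ci["distortion"],float))[0][:,0]
def sil(ci,X):
    im=np.zeros((384,512),np.uint8);return im
bb=lambda p:np.r_[p.min(0),p.max(0)]
C={c:camera_info(c) for c in("top","scene")};obs={"maul":[], "wedge_long":[]};pl=[]
for k in range(3):
    for c in C:
        grab_frame(c)
        for n in obs:
            for r in masks_of(c,n)[:1]:
                ys,xs=np.nonzero(r["region"]);obs[n].append((c,np.array([xs.min()-.5,ys.min()-.5,xs.max()+.5,ys.max()+.5])));print(c,n,round(r["p"],2),obs[n][-1][1])
        for r in place_of(c,"maul_top")[:1]: pl.append(at_z(C[c],r["location"],.112)[:2])
def cost(v,n,each=None):
    out=[]
    for c,b in obs[n]:
        if each and c!=each: continue
        if n=="maul": X=M+[v[0],v[1],0]
        else: X=L@Ro.from_euler("z",v[2]).as_matrix().T+[v[0],v[1],0]
        out.append(bb(P(C[c],X))-b)
    return np.concatenate(out)
for n,x0 in(("maul",[.43,-.255]),("wedge_long",[.555,.22,.08])):
    for e in(None,"top","scene"):
        r=least_squares(cost,x0,args=(n,e),loss="soft_l1");print(n,e,r.x,r.fun[:8].round(1))
print(np.round(pl,3))
```

```text
top maul 0.91 [316.5 197.5 343.5 220.5]
top wedge_long 0.58 [173.5 153.5 189.5 198.5]
scene maul 0.58 [267.5 230.5 291.5 260.5]
scene wedge_long 0.79 [282.5 237.5 313.5 279.5]
top maul 0.17 [282.5  94.5 295.5 130.5]
top wedge_long 0.86 [173.5 153.5 188.5 198.5]
scene maul 0.84 [202.5 148.5 222.5 179.5]
scene wedge_long 0.67 [282.5 236.5 313.5 279.5]
top maul 0.58 [316.5 196.5 343.5 220.5]
top wedge_long 0.65 [173.5 153.5 189.5 198.5]
scene maul 0.67 [202.5 149.5 221.5 179.5]
scene wedge_long 0.83 [282.5 236.5 313.5 278.5]
maul None [ 0.43561271 -0.25004139] [ -1.8  -1.   -1.3  -0.  -65.4 -81.2 -69.1 -79.8]
maul top [ 0.43693847 -0.25297088] [ -0.9  -1.4  -0.4  -0.5  33.1 101.6  47.6  89.5]
maul scene [ 0.43401391 -0.24771853] [-64.7 -81.2 -68.4 -79.8   0.3   0.8   0.6   1.2]
wedge_long None [0.55810373 0.22250966 0.10583583] [ 0.  -0.5  0.2  0.6 -0.4 -1.4  0.9  1. ]
wedge_long top [0.55837804 0.22346915 0.090815  ] [ 0.1 -0.6 -0.4  0.5  0.1 -0.6  0.6  0.5]
wedge_long scene [0.55722901 0.22097687 0.12919053] [-0.2 -1.9  0.2  0.6 -0.2 -0.9  0.2  0.6]
[[ 0.43  -0.253]
 [ 0.43  -0.257]
 [ 0.431 -0.251]
 [ 0.437 -0.238]
 [ 0.438 -0.26 ]
 [ 0.429 -0.26 ]]
```

```bash
python3 -c "
from h import *
to((.434,-.251,.2));to((.434,-.251,.133))"
```

```text
shift [   8.4 -187.2    2.3] turn [ 0. -0. -0.] tcp [ 0.4736 -0.0678  0.2023] rot [ 3.142 -0.     2.974] F [ 0.2 -0.9  0.3] t 8.25
shift [   8.4 -187.2   69.3] turn [ 0. -0. -0.] tcp [ 0.4736 -0.0678  0.2023] rot [ 3.142 -0.     2.974] F [ 0.2 -0.9  0.3] t 8.25
```

```bash
python3 -m jog '[[1,8,-45,2,0,0,0],[1,8,-90,2,0,0,0],[1,8,-135,2,0,0,0],[1,8,-175,2,0,0,0],[1,8,-187,2,0,0,0],[1,8,-187,20,0,0,0],[1,8,-187,40,0,0,0],[1,8,-187,55,0,0,0],[1,8,-187,65,0,0,0],[1,8,-187,69,0,0,0],[1,8,-187,69,0,0,0],[1,8,-187,69,0,0,0]]'
python3 - <<'E'
from h import *
im=grab_frame("scene"); im2=grab_frame("top")
a=cv2.resize(im[110:200,160:260,::-1],(400,360),interpolation=cv2.INTER_CUBIC);b=cv2.resize(im2[160:250,290:390,::-1],(400,360),interpolation=cv2.INTER_CUBIC)
cv2.imwrite('pics/maul.png',np.hstack([a,b])); to((.434,-.251,.133))
E
```

```text
t: 9.45
tcp_pos: [0.4349, -0.2509, 0.1339]
ee_rot: [-3.141, 0.001, 2.974]
wrist_force: [-1.5, 0.3, 0.1]
gripper_width: 0.0
gripper_force: 0.0
shift [ 0.9 -0.2  1. ] turn [-0.     0.001 -0.   ] tcp [ 0.4349 -0.251   0.134 ] rot [-3.142e+00  1.000e-03  2.974e+00] F [ 0.5  0.5 -0.3] t 9.55
```

View pics/maul.png

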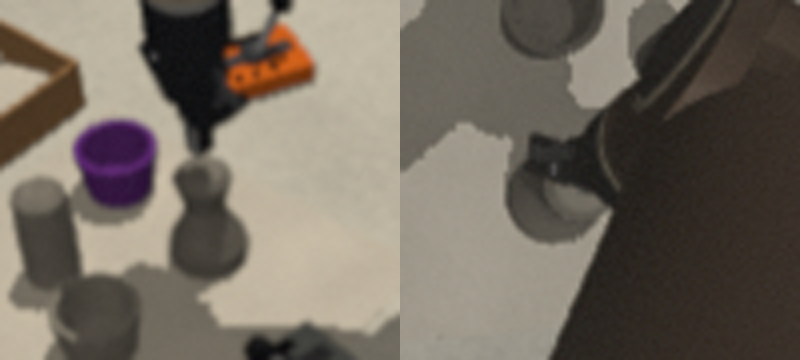

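The left crop shows the fingertips at (200,150), centred over the maul's head at (203,175) with a clear gap. I'll hold here.

```bash
python3 -m jog '[[1,0,0,0,0,0,0],[1,0,0,0,0,0,0],[1,0,0,0,0,0,0],[1,0,0,0,0,0,0],[1,0,0,0,0,0,0],[1,0,0,0,0,0,0],[1,0,0,0,0,0,0],[1,0,0,0,0,0,0],[1,0,0,0,0,0,0],[1,0,0,0,0,0,0],[1,0,0,0,0,0,0],[1,0,0,0,0,0,0]]'; python3 -m jog '[[1,0,0,0,0,0,0],[1,0,0,0,0,0,0],[1,0,0,0,0,0,0],[1,0,0,0,0,0,0],[1,0,0,0,0,0,0],[1,0,0,0,0,0,0],[1,0,0,0,0,0,0],[1,0,0,0,0,0,0],[1,0,0,0,0,0,0],[1,0,0,0,0,0,0],[1,0,0,0,0,0,0],[1,0,0,0,0,0,0]]' ;python3 -m jog '[[1,0,0,0,0,0,0],[1,0,0,0,0,0,0],[1,0,0,0,0,0,0],[1,0,0,0,0,0,0],[1,0,0,0,0,0,0],[1,0,0,0,0,0,0]]' ;  python3 -c "
from h import *
to((.434,-.251,.2));to((.557,.222,.2));to((.557,.222,.05))"
```

```text
t: 10.75
tcp_pos: [0.4344, -0.2508, 0.1333]
ee_rot: [3.142, -0.0, 2.974]
wrist_force: [-0.2, 0.4, 0.1]
gripper_width: 0.0001
gripper_force: 0.0
t: 11.95
tcp_pos: [0.4345, -0.2508, 0.1334]
ee_rot: [3.142, 0.0, 2.974]
wrist_force: [-0.4, 0.7, 0.5]
gripper_width: 0.0001
gripper_force: 0.0
t: 12.55
tcp_pos: [0.4344, -0.2508, 0.1334]
ee_rot: [3.142, -0.0, 2.974]
wrist_force: [-0.2, 1.2, 0.2]
gripper_width: 0.0002
gripper_force: 0.0
shift [  0.4  -0.2 -66.6] turn [ 0. -0. -0.] tcp [ 0.4344 -0.2508  0.1334] rot [ 3.142 -0.     2.974] F [-0.2  1.2  0.2] t 12.55
shift [-41.9 486.7 -66.6] turn [ 0. -0. -0.] tcp [ 0.4344 -0.2508  0.1334] rot [ 3.142 -0.     2.974] F [-0.2  1.2  0.2] t 12.55
shift [-41.9 486.6  83.4] turn [ 0. -0. -0.] tcp [ 0.4344 -0.2508  0.1334] rot [ 3.142 -0.     2.974] F [-0.2  1.2  0.2] t 12.55
```

```bash
python3 -m jog '[[1,0,0,-40,0,0,0],[1,0,0,-66,0,0,0],[1,-4,45,-66,0,0,0],[1,-8,90,-66,0,0,0],[1,-12,135,-66,0,0,0],[1,-16,180,-66,0,0,0],[1,-20,225,-66,0,0,0],[1,-24,270,-66,0,0,0],[1,-28,315,-66,0,0,0],[1,-32,360,-66,0,0,0],[1,-36,405,-66,0,0,0],[1,-39,450,-66,0,0,0]]' >/dev/null;  python3 -m jog '[[1,-2,25,0,0,0,0],[1,-3,37,0,0,0,0],[1,-3,37,0,0,0,0],[1,-3,37,0,0,0,0]]'; python3 -c "
from h import *
to((.557,.222,.05))"
```

```text
t: 14.15
tcp_pos: [0.5572, 0.2203, 0.1992]
ee_rot: [-3.14, -0.0, 2.972]
wrist_force: [0.1, -1.1, -0.6]
gripper_width: 0.0004
gripper_force: 0.0
shift [  0.4   1.8 149.2] turn [-0.001 -0.     0.   ] tcp [0.5572 0.2203 0.1992] rot [-3.14  -0.     2.972] F [ 0.1 -1.1 -0.6] t 14.15
```

```bash
python3 -m jog '[[1,0,1,40,0,0,0],[1,0,1,80,0,0,0],[1,0,1,110,0,0,0],[1,0,1,130,0,0,0],[1,0,1,143,0,0,0],[1,0,1,149,0,0,0],[1,0,1,149,0,0,0],[1,0,1,149,0,0,0],[1,0,1,149,0,0,0]]'
python3 - <<'E'
from h import *
im=grab_frame("scene"); S=camera_info("scene")
cv2.imwrite('pics/wedge.png',cv2.resize(im[170:300,200:370,::-1],(785,600),interpolation=cv2.INTER_CUBIC)); to((.557,.222,.05))
print([(r["p"],at_z(S,r["location"],.083)) for r in place_of("scene","lever_tip")[:3]])
E
```

```text
t: 15.05
tcp_pos: [0.5581, 0.2235, 0.0516]
ee_rot: [3.14, 0.002, 2.974]
wrist_force: [-1.1, 0.0, -0.6]
gripper_width: -0.0002
gripper_force: 0.0
shift [ 0.7 -1.7  1.5] turn [0.001 0.001 0.   ] tcp [0.558  0.2236 0.0515] rot [3.140e+00 1.000e-03 2.974e+00] F [-0.1  0.4  0.1] t 15.1
[(0.45, array([ 0.55843533, -0.03457447,  0.083     ])), (0.41, array([ 0.1814826 , -0.36980639,  0.083     ])), (0.38, array([ 0.54288868, -0.08720274,  0.083     ]))]
```

View pics/wedge.png

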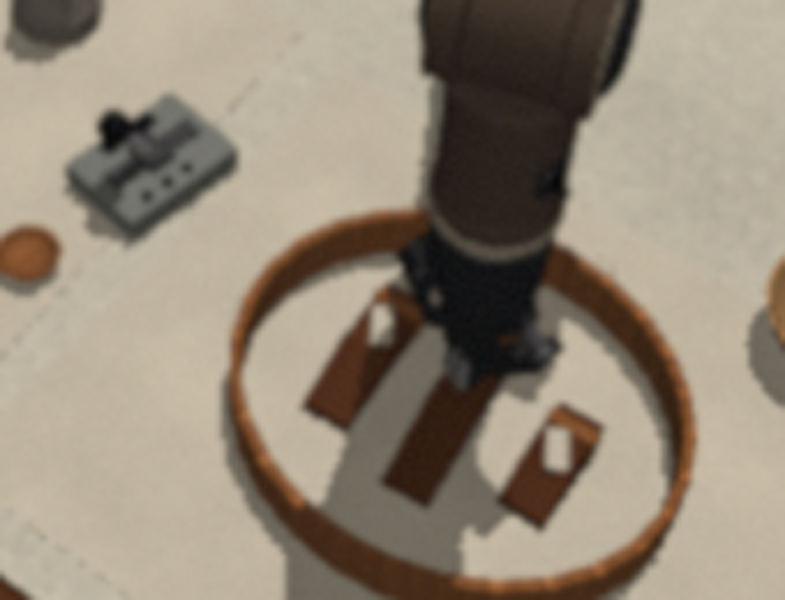

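The fingertips at (462,375) are over the middle of the long wedge, nothing has shifted, and the lever is over at (115,128). I'll hold for more than two seconds, then hand in.

```bash
python3 -m jog '[[1,0,-1,1,0,0,0],[1,0,-1,1,0,0,0],[1,0,-1,1,0,0,0],[1,0,-1,1,0,0,0],[1,0,-1,1,0,0,0],[1,0,-1,1,0,0,0],[1,0,-1,1,0,0,0],[1,0,-1,1,0,0,0],[1,0,-1,1,0,0,0],[1,0,-1,1,0,0,0],[1,0,-1,1,0,0,0],[1,0,-1,1,0,0,0]]'>/dev/null; python3 -m jog '[[1,0,0,0,0,0,0],[1,0,0,0,0,0,0],[1,0,0,0,0,0,0],[1,0,0,0,0,0,0],[1,0,0,0,0,0,0],[1,0,0,0,0,0,0],[1,0,0,0,0,0,0],[1,0,0,0,0,0,0],[1,0,0,0,0,0,0],[1,0,0,0,0,0,0],[1,0,0,0,0,0,0],[1,0,0,0,0,0,0]]'; python3 -c "
from rig import *
print(finish_job())"
```

```text
t: 17.55
tcp_pos: [0.5572, 0.2223, 0.0494]
ee_rot: [3.142, -0.0, 2.974]
wrist_force: [-0.5, 0.3, 0.7]
gripper_width: -0.0001
gripper_force: 0.0
the job is handed in; nothing more can be done
None
```

I pushed the recorder lever over to its stop, held the fingertips about 2 cm above the maul for 3 s, and handed the job in at 17.6 s with the fingers still about 2 cm above the middle of the longest wedge; no sign in the pictures or wrist force that the finds or hoop were touched, though no verdict came back.

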